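# Show the marked carabiner to the inspection camera

## Task

Take the carabiner with the red tape and red gate sleeve out of the beech stand and show it to the inspection camera: its middle midway between the two yellow tips of the camera's framing rods, its broad face square to the lens and its long axis square to the line joining the tips. Finish with the gripper still holding it there in the air, steady and touching nothing else; do not put it down or let go. Leave the other carabiners and the tools undisturbed and do not bump the camera.

Things in the scene. Friction and masses are not known exactly. Their poses are not given: they have to be found in the camera images.
- marked: carabiner to show: green oval carabiner, loop of 10 mm round bar, 108 long, 58 wide, 10 thick, 60 to 130 g; origin at its centre, z along its length (up), x across its width, y across its thickness (square to the broad face). Red tape on top bar and spine, red gate sleeve. On end in one pocket of the stand, lowest 35 mm inside, 73 mm free above; its top is a straight bar 20 mm wide, to pinch across the thickness
- plain1: another green oval carabiner, loop of 10 mm round bar, 108 long, 58 wide, 10 thick, 60 to 130 g; origin at its centre, z along its length (up), x across its width, y across its thickness (square to the broad face), with a dark grey gate sleeve and no red; stands in another pocket of the stand. Leave alone
- plain2: another green oval carabiner, loop of 10 mm round bar, 108 long, 58 wide, 10 thick, 60 to 130 g; origin at its centre, z along its length (up), x across its width, y across its thickness (square to the broad face), with a dark grey gate sleeve and no red; stands in another pocket of the stand. Leave alone
- plain3: another green oval carabiner, loop of 10 mm round bar, 108 long, 58 wide, 10 thick, 60 to 130 g; origin at its centre, z along its length (up), x across its width, y across its thickness (square to the broad face), with a dark grey gate sleeve and no red; stands in another pocket of the stand. Leave alone
- stand: fixed beech stand, 80 mm (its x) by 250 mm (its y) by 45 mm high, origin at the centre of its underside; four open-topped pockets at its y = -99, -33, 33 and 99 mm, each 12 mm wide along y and 61 mm along x, floor 10 mm above the table
- camera_stand: fixed stand of the camera: grey foot 160 x 160 mm, steel column 28 mm thick, 422 mm tall, both at its x = 270 mm; origin on the table roughly below the place to show things. A carriage set at some height carries the grey camera head about 70 mm ahead of the column; its lens looks to the stand's -x, tilted down. Must not be bumped
- focus (a point): point midway between the yellow rod tips, 140 mm before the lens glass. x: along the lens axis, into the lens; y: along the line of the tips (at y = -65, +65 mm); z: up in the picture, leaning 9 to 29 deg away from the lens. Rods 6 to 9 mm thick run from the tips along +x to a ring light 76 mm across with its face at x = 153 mm. Height, yaw, tilt vary, then stay fixed
- gauge: flat steel wear gauge, 129 x 56 x 5 mm, lying on the table; origin on its underside. Leave alone
- rig_plate: aluminium rigging plate with five holes, 110 x 120 x 9 mm, lying on the table; origin at the centre of its underside. Leave alone
- mallet: black rubber mallet with wooden handle, 260 mm long along its x, head 60 mm thick and 95 mm across at its x = 105 mm, lying on the table; origin on the table under its handle. Leave alone

How it is judged:
By the outcome, as a careful person would: the job done as asked, in the order asked, and still so for the second after the job is handed in, while the arm keeps its last pose, push and grip.
It also fails if it takes over 32 s, if anything falls off the work surface, if the arm or the gripper's body presses on something with over 40 N, if the wrist force passes 120 N, or if a joint passes its speed limit or range.

## Robot

A 6-joint arm with a two-finger parallel gripper is mounted at the origin on the work surface. World frame = base frame: x ahead of the robot, y to its left, z up, the work surface at z = 0. Lengths are in mm, angles in rad, forces in N, time in s.
With the tool pointing down it reaches from about 425 to 950 mm from the base axis. Payload 3.5 kg.
Tool frame: the origin (TCP) lies at the very end of the fingers, on their centre line; the grasp point (between the pads) lies behind it (env.grip_depth is the x of the grasp point in the tool frame, in mm); x points along the fingers, y is the direction in which the jaws open and shut, and the axes are right-handed (so a half turn about x gives the same grasp; the last joint's range is limited). The gripper opens to 85 mm and grips with 20 to 120 N. Pads are 22 mm wide; open, the fingers measure 114 mm over their backs; the gripper's body (76 mm by 85 mm) begins 54 mm behind the grasp point. The pads swing forward as they close: fully open they stand 13 mm farther back than shut.
Start: joints at [-0.15, 0.286, 1.577, -0, 1.279, -0.15], TCP at [674.986, 0.032, 231.325] pointing down, gripper open.
Joint ranges: [-2.77, 2.77], [-0.9, 2.22], [0.21, 2.48], [-1.53, 4.67], [0.24, 2.81], [-2.84, 2.84]. Speed limits (rad/s): [2.79, 2.79, 3.14, 3.14, 3.14, 3.14].

## Interface

Orientations are given as a unit quaternion [w, x, y, z].
In Python, from workcell import env gives the robot as it stands.
- The arm moves only by the tool servo_tool, never from a script. Its argument "deltas" is a list that holds one entry, the list of rows, each a list of 7 numbers: the turn, a rotation vector about the tool's x, y, z as a fraction of full scale, then the shift along the tool's x, y, z as a fraction of full scale, then the opening, from 0 (shut) to 1 (fully open). In form: [[[rx, ry, rz, tx, ty, tz, gripper], ...]]. A call has 1 to 8 rows; each row is the pose to reach, as a shift and turn from the pose commanded when the call began, along the tool's axes at that moment; what a row does not reach only later rows make up. Full scale, the value 1, is 0.3 m for a shift and 90 degrees for a turn. A row lasts 1/10 s, in which the tool goes at most 50 mm and 8.59 degrees, less where a joint would pass 70% of its speed; a pose out of reach is approached as far as the arm can. A call with a number of a shift or a turn outside -1 to 1 is refused whole. A call with a gripper value outside its range is refused whole. The fingers move at their own pace and stop on an object; "newtons" is the grip in N (left out, the last holds). Time passes only in rows, so rows that repeat a pose let the fingers close. It gives the time, the measured TCP pose, the force and the opening at its end, in the units of the state.
- env.observe(): the state, without advancing time (a new reading comes with each control period).
- env.snapshot(name): name is "scene" or "side" or "wrist"; returns a dict with "color" (384x512x3 uint8, blue, green, red), "fx", "fy", "cx", "cy" (pixels), "k1" (the pictures are not rectified: a ray, as slopes to the right and down, at radius r is drawn at 1 + k1 r^2 times it, then the intrinsics apply), "R" (3x3) and "t" (3): a world point X has camera coordinates R X + t; the wrist camera has in their place "hand_eye" (4x4, takes a point from camera to tool coordinates, whose origin is the TCP and whose axes are the tool frame's). Camera axes: x right, y down, z forward; pixel columns grow to the right and rows downward; lengths in mm; the calibration is good to about 2 mm. A picture is of the moment at which its call begins: read the wrist's pose just before it. There is no depth.
- env.job_done(): hands the job in, once; it reports no verdict.
The state is a dict: "time": time; "joint_pos": joint angles; "qvel": joint speeds; "tau": joint torques, N m; "eef_pos": TCP position; "ee_rot": TCP orientation; "force": force on the tool from outside, world axes, zero at the start; "moment": the same for the moment, N m; "width": opening from 0.0 (shut) to 1.0 (fully open).
Only numpy, scipy, OpenCV 4.12 (cv2) and the standard library are available. Lean on these libraries where they do the work, as an engineer would, in place of code of your own. Each camera call takes 0.05 s, during which the arm holds its last target.

## Working session

There is one attempt and no reset: what is moved stays moved. The work goes in short steps, Python scripts to look and compute and a tool call to move; the robot and the scene stay as the last step left them, time stands still between calls to the robot, and variables do not carry over. Pictures are saved under pics/ and viewed, and the job is handed in when it is done.

Besides the shell and the picture viewer there is one more tool, called by a JSON object that holds its "op" and its "data". servo_tool: Moves the arm, as the interface text tells. Shift numbers are shares of 0.3 m and turn numbers shares of 90 degrees, none past 1 either way. Its arguments: {"type":"object","properties":{"deltas":{"type":"array"},"newtons":{"type":"number"}},"required":["deltas"]}

```bash
ls; mkdir -p pics; python3 - <<'E'
from workcell import env
import cv2,pickle
d={}
o=env.observe();print(o, env.grip_depth)
for n in ["scene","side","wrist"]:
    s=env.snapshot(n);cv2.imwrite(f"pics/{n}0.png",s["color"]);d[n]=s
    print(n,{k:v for k,v in s.items() if k!="color"})
d['o']=o
pickle.dump(d,open("s0.pkl","wb"))
E
```

```text
pics
{'time': 0.0, 'joint_pos': array([-1.49993422e-01,  2.87186839e-01,  1.57815434e+00, -3.53393916e-05,
        1.27860211e+00, -1.50006032e-01]), 'qvel': array([-0.00035757, -0.00097076,  0.00088304,  0.00032477,  0.00088261,
        0.00022669]), 'tau': array([-1.79628755e-04, -4.05981302e+01, -2.92628127e+01, -1.54224781e-04,
        5.81841552e-03,  3.74769741e-06]), 'eef_pos': array([6.74350830e+02, 1.23608462e-01, 2.29945328e+02]), 'ee_rot': array([ 0.49934358,  0.49949108,  0.50066714, -0.50049682]), 'force': array([ 1.15363189, -0.17998657, -0.17241145]), 'moment': array([-0.06112711, -0.05057086,  0.00596511]), 'width': 0.9959119743967136} -18.700000000000003
scene {'fx': 360.76621834196214, 'fy': 360.76621834196214, 'cx': 255.28909118305916, 'cy': 189.7774142018835, 'k1': -0.07540177343195684, 'R': array([[ 0.44479623,  0.89553497,  0.01316903],
       [ 0.4930422 , -0.23255718, -0.83834751],
       [-0.74770697,  0.3793867 , -0.54497709]]), 't': array([-259.45906121, -128.9638091 , 1392.84860417])}
side {'fx': 364.0073972321004, 'fy': 364.0073972321004, 'cx': 249.78428946277657, 'cy': 191.64549898832107, 'k1': 0.026959035045919844, 'R': array([[ 0.67485233, -0.73787473, -0.01073423],
       [-0.48224515, -0.42995259, -0.76326954],
       [ 0.55858209,  0.52027076, -0.64599101]]), 't': array([-379.73265727,  431.12183109,  735.71426646])}
wrist {'fx': 279.784792792192, 'fy': 279.784792792192, 'cx': 254.65177456581083, 'cy': 190.473418912312, 'k1': -0.020040094968249753, 'hand_eye': array([[-9.86102651e-04, -2.87794162e-01,  9.57691781e-01,
        -1.43050085e+02],
       [ 9.99999509e-01, -1.91407234e-04,  9.72146051e-04,
        -2.22046548e-01],
       [-9.64688232e-05,  9.57692270e-01,  2.87794210e-01,
        -7.31095388e+01],
       [ 0.00000000e+00,  0.00000000e+00,  0.00000000e+00,
         1.00000000e+00]])}
```

View pics/scene0.png

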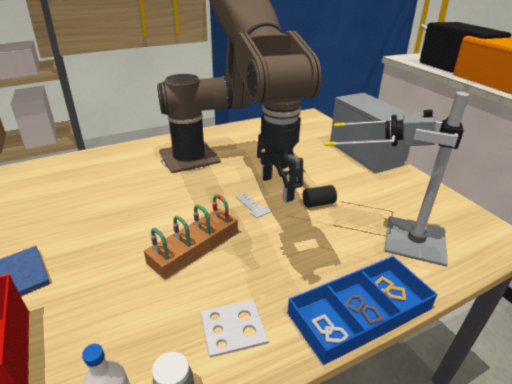

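View pics/side0.png

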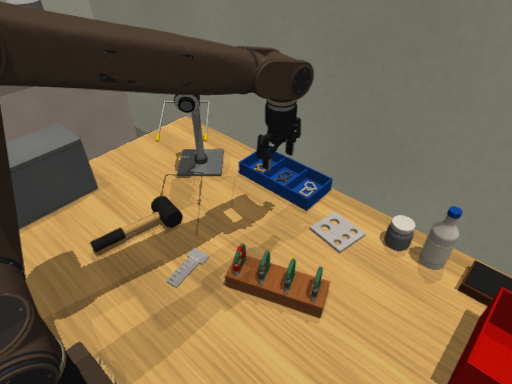

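View pics/wrist0.png

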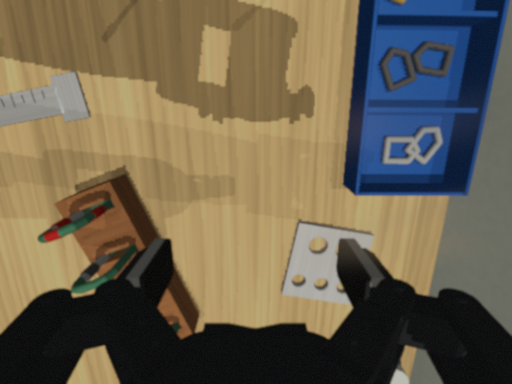

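```bash
cat > h.py <<'E'
import numpy as np,cv2,pickle
from scipy.spatial.transform import Rotation as Rn
def K(s): return np.array([[s['fx'],0,s['cx']],[0,s['fy'],s['cy']],[0,0,1.]])
def D(s): return np.array([s['k1'],0,0,0,0.])
def und(s,p): return cv2.undistortPoints(np.array(p,float).reshape(-1,1,2),K(s),D(s)).reshape(-1,2)
def tool(o):
    q=o['ee_rot']; R=Rn.from_quat(q,scalar_first=True).as_matrix(); return R,np.array(o['eef_pos'])
def wristRt(s,o):
    R,p=tool(o);H=s['hand_eye'];Rc=R@H[:3,:3];c=R@H[:3,3]+p
    return Rc.T,-Rc.T@c
def ray(s,p):
    x=und(s,p);d=np.c_[x,np.ones(len(x))]@s['R'];return -s['R'].T@s['t'],d
def plane(s,p,z):
    c,d=ray(s,p);return c+d*((z-c[2])/d[:,2])[:,None]
def tri(obs):
    A=[];b=[]
    A=np.zeros((3,3));b=np.zeros(3);L=[]
    for s,p in obs:
        c,d=ray(s,[p]);d=d[0]/np.linalg.norm(d[0]);M=np.eye(3)-np.outer(d,d);A+=M;b+=M@c;L.append((M,c))
    X=np.linalg.solve(A,b);return X,[round(float(np.linalg.norm(M@(X-c))),1) for M,c in L]
def proj(s,X):
    r,_=cv2.Rodrigues(s['R']);return cv2.projectPoints(np.array(X,float).reshape(-1,1,3),r,np.array(s['t'],float),K(s),D(s))[0].reshape(-1,2)
def crop(im,x0,y0,x1,y1,f,name): cv2.imwrite(name,cv2.resize(im[y0:y1,x0:x1],None,fx=f,fy=f,interpolation=cv2.INTER_CUBIC))
E
python3 - <<'E'
from h import *
d=pickle.load(open('s0.pkl','rb'))
a=d['scene']['color'];b=d['side']['color']
crop(a,310,80,480,200,4.5,'pics/sc_cam.png');crop(b,130,60,260,160,6,'pics/si_cam.png')
crop(a,130,180,260,280,6,'pics/sc_st.png');crop(b,215,230,345,320,6,'pics/si_st.png')
for im in (a,b):
    h=cv2.cvtColor(im,cv2.COLOR_BGR2HSV);m=cv2.inRange(h,(24,150,150),(34,255,255))
    n,l,st,c=cv2.connectedComponentsWithStats(m)
    for i in range(1,n):
        if st[i,4]>4: print(st[i],c[i])
E
```

```text
[334 123  10   3  29] [338.65517241 124.03448276]
[325 142  10   3  29] [329.65517241 143.03448276]
[156 133   4   8  21] [157.19047619 136.57142857]
[204 133   3   7  18] [205.16666667 136.33333333]
```

View pics/sc_cam.png

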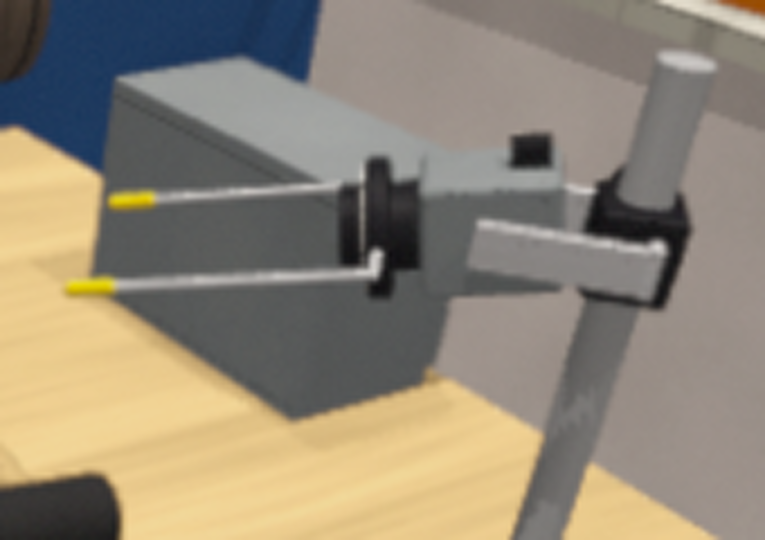

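View pics/si_cam.png

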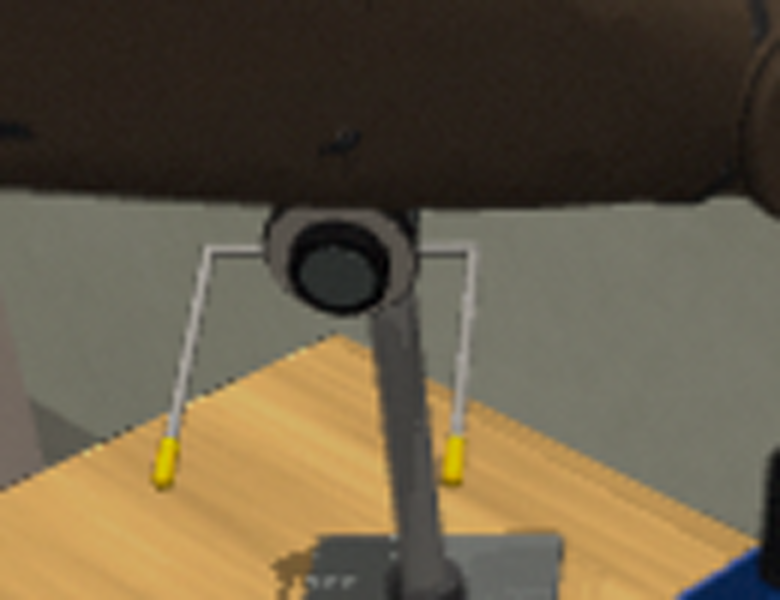

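View pics/sc_st.png

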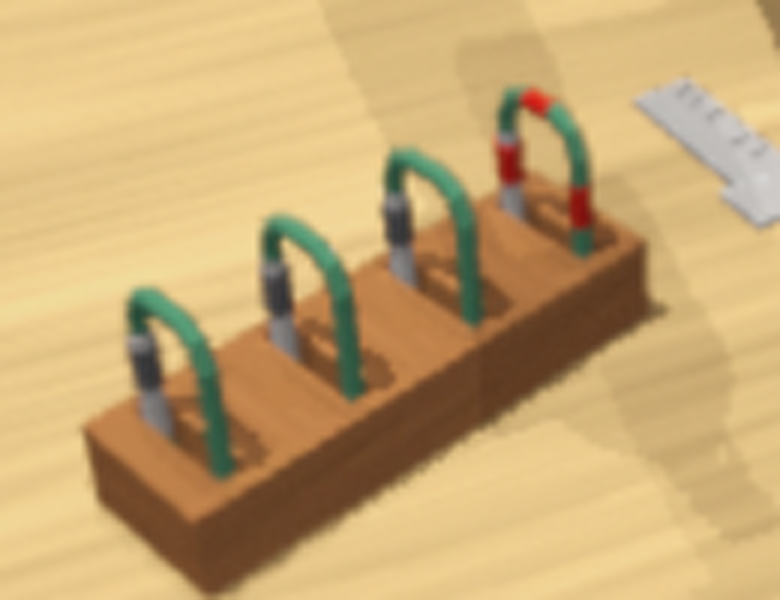

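View pics/si_st.png

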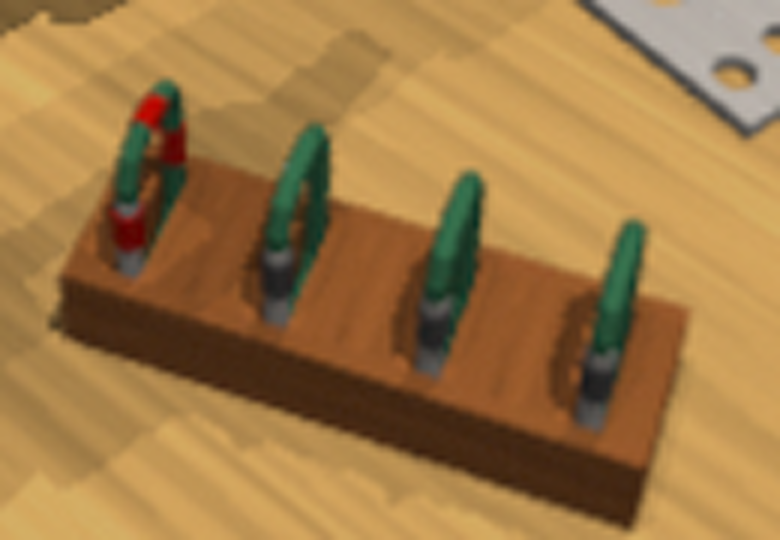

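```bash
python3 - <<'E'
from h import *
np.set_printoptions(precision=1,suppress=True)
d=pickle.load(open('s0.pkl','rb'))
a=d['scene'];b=d['side']
f=lambda p,x,y,s:((p[0]+.5)/s-.5+x,(p[1]+.5)/s-.5+y)
A=lambda p:f(p,310,80,4.5);B=lambda p:f(p,130,60,6)
P=tri([(a,A((108,202))),(b,B((163,487)))]);Q=tri([(a,A((66,287))),(b,B((453,484)))])
print(P,Q,np.linalg.norm(P[0]-Q[0]))
C=tri([(a,A((375,272))),(b,B((472,250)))]);print('rodend Q',C)
C2=tri([(a,A((345,187))),(b,B((210,250)))]);print('rodend P',C2)
print(tri([(a,A((375,228))),(b,B((343,252)))]),'ring')
Sa=lambda p:f(p,130,180,6);Sb=lambda p:f(p,215,230,6)
print(plane(a,[Sa(p) for p in [(85,428),(195,522),(645,242),(530,170)]],45))
print(plane(b,[Sb(p) for p in [(65,272),(195,155),(688,310),(640,468)]],45))
print('tape',tri([(a,Sa((536,102))),(b,Sb((150,110)))]))
print('spine',tri([(a,Sa((581,207))),(b,Sb((175,145)))]))
print('sleeve',tri([(a,Sa((509,160))),(b,Sb((128,228)))]))
E
```

```text
(array([498.2, 276. , 274.1]), [0.3, 0.3]) (array([586.4, 181.2, 274.5]), [0.8, 0.8]) 129.52760366289667
rodend Q (array([699.1, 286.4, 311.6]), [0.9, 0.9])
rodend P (array([602.5, 362.9, 315.1]), [6.1, 6.1])
(array([655. , 331. , 311.1]), [0.2, 0.2]) ring
[[ 514.6 -273.2   45. ]
 [ 586.5 -245.7   45. ]
 [ 499.   -14.6   45. ]
 [ 424.2  -41.5   45. ]]
[[ 424.9  -43.2   45. ]
 [ 507.8  -41.1   45. ]
 [ 583.8 -247.9   45. ]
 [ 509.2 -274.4   45. ]]
tape (array([469.9, -52.9, 116. ]), [0.5, 0.5])
spine (array([492.1, -43.4,  68.7]), [1.1, 1.1])
sleeve (array([445.9, -60.1,  69.9]), [1.0, 1.0])
```

```bash
cat >> h.py <<'E'
def down(yaw):
    c,s=np.cos(np.radians(yaw)),np.sin(np.radians(yaw));x=np.array([0,0,-1.]);y=np.array([c,s,0]);return np.c_[x,y,np.cross(x,y)]
def row(R0,p0,R1,p1):
    return np.r_[Rn.from_matrix(R0.T@R1).as_rotvec()/(np.pi/2),R0.T@(np.array(p1)-p0)/300]
def apply(R0,p0,r):
    r=np.array(r,float);return R0@Rn.from_rotvec(r[:3]*np.pi/2).as_matrix(),p0+R0@(r[3:6]*300)
E
python3 - <<'E'
from h import *
np.set_printoptions(precision=4,suppress=True)
p=np.array([674.986,.032,231.325]);print(row(down(0),p,down(-60),[470,-52.3,200]))
E
```

```text
[ 0.6667  0.      0.      0.1044 -0.6833  0.1744]
```

{"op": "servo_tool", "data": {"deltas": [[[0.667,0,0,0.104,-0.683,0.174,0.55],[0.667,0,0,0.104,-0.683,0.174,0.55],[0.667,0,0,0.104,-0.683,0.174,0.55],[0.667,0,0,0.104,-0.683,0.174,0.55],[0.667,0,0,0.104,-0.683,0.174,0.55],[0.667,0,0,0.104,-0.683,0.174,0.55],[0.667,0,0,0.104,-0.683,0.174,0.55],[0.667,0,0,0.104,-0.683,0.174,0.55]]], "newtons": 60}}

```text
time: 0.95
eef_pos: [469.7, -52.2, 200.0]
ee_rot: [-0.183, -0.683, -0.183, 0.683]
force: [0.4, 0.6, 0.4]
width: 0.552
```

{"op": "servo_tool", "data": {"deltas": [[[0.107,0,0,0,0,0,0.55],[0.107,0,0,0,0,0,0.55],[0.107,0,0,0,0,0,0.55],[0.107,0,0,0,0,0,0.55]]]}}

```text
time: 1.35
eef_pos: [470.1, -52.1, 200.0]
ee_rot: [-0.126, -0.696, -0.126, 0.696]
force: [0.7, 0.1, 0.3]
width: 0.552
```

```bash
python3 - <<'E'
from workcell import env
from h import *
np.set_printoptions(precision=3,suppress=True)
R,p=apply(down(0),np.array([674.986,.032,231.325]),[0.667,0,0,0.104,-0.683,0.174]);R,p=apply(R,p,[.107,0,0,0,0,0])
o=env.observe();s={n:env.snapshot(n) for n in ['wrist','side','scene']}
s['o']=o;s['wrist']['R'],s['wrist']['t']=wristRt(s['wrist'],o)
pickle.dump(dict(s=s,cmd=(R,p)),open('s1.pkl','wb'))
Rm,pm=tool(o);print(o['joint_pos'],p,pm,np.degrees(Rn.from_matrix(R.T@Rm).as_rotvec()),o['width'],o['time'])
for n in ['wrist','side','scene']: cv2.imwrite(f'pics/{n}1.png',s[n]['color'])
crop(s['side']['color'],190,180,310,300,5,'pics/side1c.png')
E
```

```text
[-0.325 -0.142  2.089 -0.     1.195  0.887] [470.086 -52.168 200.125] [470.078 -52.111 199.992] [-0.181 -0.014 -0.009] 0.5522621726112544 1.35
```

View pics/wrist1.png

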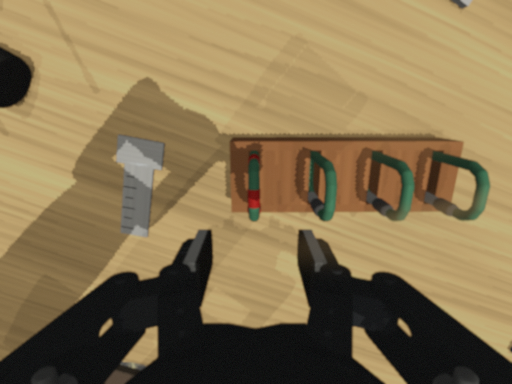

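View pics/side1c.png

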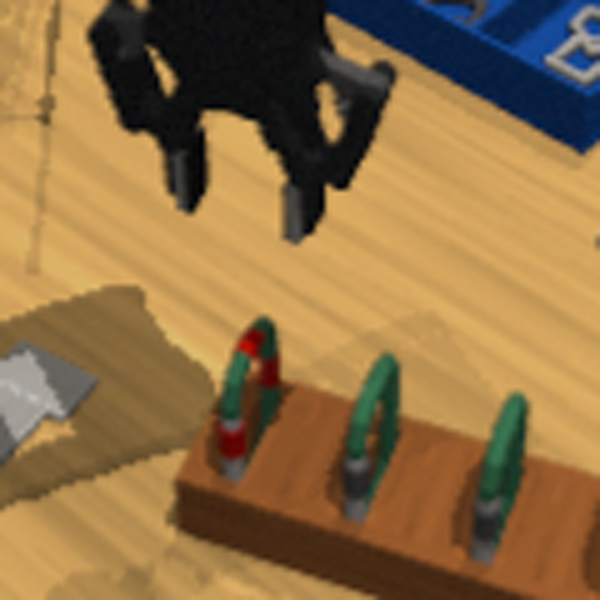

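```bash
python3 - <<'E'
from h import *
np.set_printoptions(precision=2,suppress=True)
d=pickle.load(open('s1.pkl','rb'));s=d['s'];im=s['wrist']['color']
crop(im,225,125,345,230,6,'pics/w1c.png')
h=cv2.cvtColor(im,cv2.COLOR_BGR2HSV);m=cv2.inRange(h,(0,170,80),(6,255,255))|cv2.inRange(h,(174,170,80),(180,255,255))
m[:120]=0
n,l,st,c=cv2.connectedComponentsWithStats(m)
for i in range(1,n):
    if st[i,4]>3: print(st[i],c[i],plane(s['wrist'],[c[i]],113))
print(proj(s['wrist'],[[470,-52.3,113],[470,-52.3,118],[447,-60,70]]))
# stand top corners
print(plane(s['wrist'],[(232,138.5),(462,141),(231.5,213)],45))
# tri tape with other views now
for k in('side','scene'):
    im=s[k]['color'];h=cv2.cvtColor(im,cv2.COLOR_BGR2HSV);m=cv2.inRange(h,(0,170,80),(6,255,255))|cv2.inRange(h,(174,170,80),(180,255,255))
    n,l,st,c=cv2.connectedComponentsWithStats(m)
    for i in range(1,n):
        if 3<st[i,4]<200: print(k,st[i],c[i])
E
```

```text
[249 155   9   4  20] [252.85 156.5 ] [[500.95 -39.11 113.  ]]
[248 190  12  18 196] [253.27 198.88] [[466.43 -52.35 113.  ]]
[[254.66 195.18]
 [254.67 196.97]
 [253.8  204.93]]
[[ 500.12  -15.59   45.  ]
 [ 584.27 -246.22   45.  ]
 [ 420.6   -42.69   45.  ]]
side [238 246   4   6  17] [239.82 248.35]
side [242 252   4   5  14] [243.57 254.43]
side [233 265   6   7  25] [236.16 267.96]
side [459 371   3   3   4] [460.25 372.25]
side [466 372   5   2   5] [468.  372.8]
side [479 373   2   4   4] [479.75 374.5 ]
side [461 375  11   6  18] [465.56 377.06]
side [455 377   5   4  11] [456.82 378.36]
side [466 379   4   5   6] [467.   380.67]
side [473 378   8   6  14] [476.07 380.21]
side [452 381  11   3  15] [457.07 382.2 ]
side [479 382   3   2   4] [480.   382.75]
scene [217 195   4   4   9] [218.67 196.67]
scene [213 205   4   5  16] [214.31 207.06]
scene [225 212   4   6  19] [226.26 214.47]
```

View pics/w1c.png

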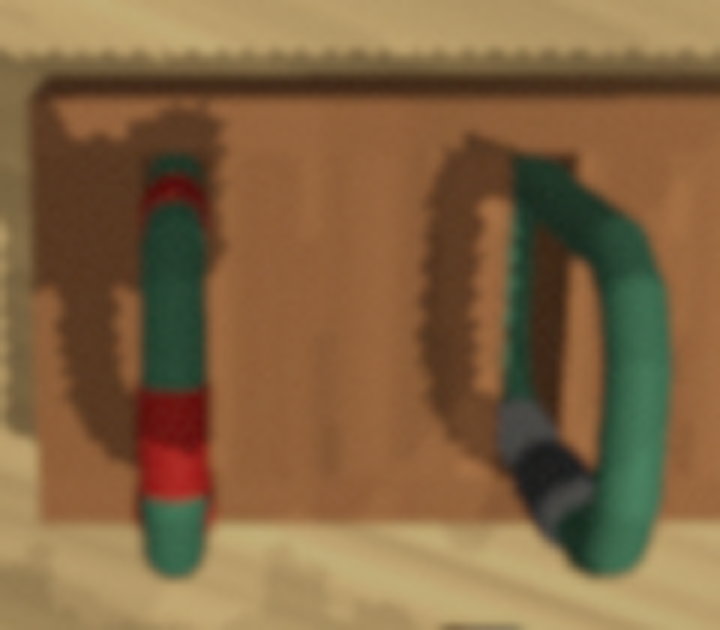

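```bash
python3 - <<'E'
from h import *
np.set_printoptions(precision=4,suppress=True)
d=pickle.load(open('s1.pkl','rb'));R,p=d['cmd'];print(row(R,p,down(-69.7),[468.8,-52.4,94]))
E
```

```text
[ 0.0004  0.      0.      0.3538 -0.0008  0.0043]
```

{"op": "servo_tool", "data": {"deltas": [[[0,0,0,0.1,0,0.004,0.55],[0,0,0,0.2,0,0.004,0.55],[0,0,0,0.28,0,0.004,0.55],[0,0,0,0.33,0,0.004,0.55],[0,0,0,0.354,0,0.004,0.55],[0,0,0,0.354,0,0.004,0.55]]]}}

```text
time: 2.1
eef_pos: [468.4, -52.4, 93.0]
ee_rot: [-0.125, -0.695, -0.125, 0.697]
force: [0.0, -0.8, -0.6]
width: 0.553
```

```bash
python3 - <<'E'
from workcell import env
from h import *
a=env.snapshot('side')['color'];b=env.snapshot('scene')['color']
w=env.snapshot('wrist')['color']
A=cv2.resize(a[200:300,190:290],None,fx=4,fy=4,interpolation=2);B=cv2.resize(b[150:250,170:270],None,fx=4,fy=4,interpolation=2)
cv2.imwrite('pics/g2.png',np.hstack([A,B]));cv2.imwrite('pics/w2.png',w)
E
```

```text
(no output)
```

View pics/g2.png

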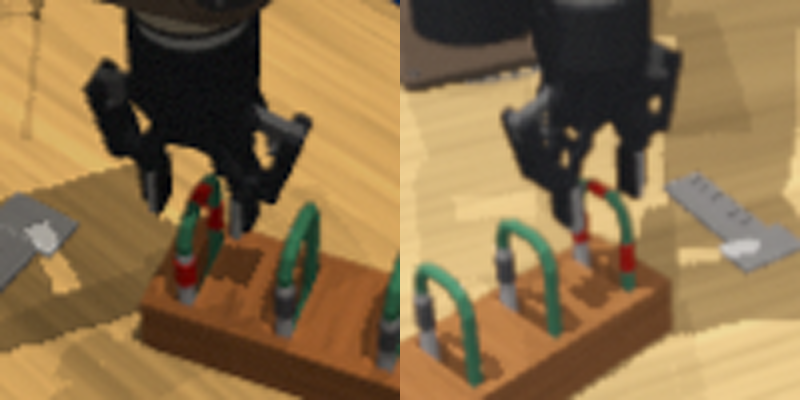

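View pics/w2.png

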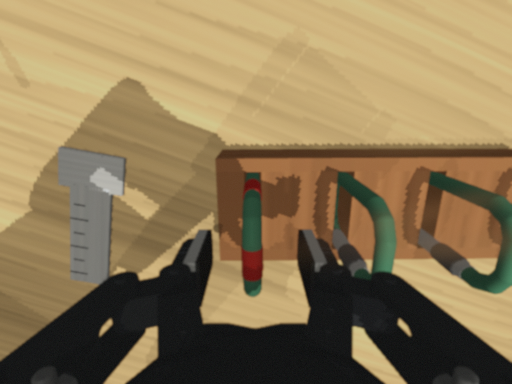

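Bar sits between the pads (tape at (252,265), pads at about 211 and 299). Closing.

{"op": "servo_tool", "data": {"deltas": [[[0,0,0,0,0,0,0.3],[0,0,0,0,0,0,0.2],[0,0,0,0,0,0,0.1],[0,0,0,0,0,0,0],[0,0,0,0,0,0,0],[0,0,0,0,0,0,0],[0,0,0,0,0,0,0],[0,0,0,0,0,0,0]]], "newtons": 70}}

```text
time: 3.05
eef_pos: [469.6, -52.8, 94.7]
ee_rot: [0.125, 0.696, 0.125, -0.696]
force: [-0.3, 0.5, 5.9]
width: 0.091
```

{"op": "servo_tool", "data": {"deltas": [[[0,0,0,-0.03,0,0,0],[0,0,0,-0.07,0,0,0],[0,0,0,-0.12,0,0,0],[0,0,0,-0.18,0,0,0],[0,0,0,-0.26,0,0,0],[0,0,0,-0.36,0,0,0],[0,0,0,-0.45,0,0,0],[0,0,0,-0.45,0,0,0]]]}}

```text
time: 3.85
eef_pos: [471.1, -53.3, 234.0]
ee_rot: [0.126, 0.699, 0.123, -0.693]
force: [0.0, -0.2, -1.0]
width: 0.089
```

```bash
python3 - <<'E'
from workcell import env
from h import *
np.set_printoptions(precision=3,suppress=True)
o=env.observe();a=env.snapshot('side')['color'];b=env.snapshot('scene')['color']
w=env.snapshot('wrist')['color'];print(o)
A=cv2.resize(a[140:280,180:320],None,fx=2.8,fy=2.8,interpolation=2);B=cv2.resize(b[110:250,140:280],None,fx=2.8,fy=2.8,interpolation=2)
cv2.imwrite('pics/g3.png',np.hstack([A,B]));cv2.imwrite('pics/w3.png',w)
E
```

```text
{'time': 3.85, 'joint_pos': array([-0.327, -0.178,  2.056,  0.   ,  1.254,  0.889]), 'qvel': array([-0.002,  0.038,  0.071,  0.   , -0.04 , -0.002]), 'tau': array([  0.139, -21.899, -28.433,   0.003,   0.227,  -0.   ]), 'eef_pos': array([471.119, -53.256, 233.959]), 'ee_rot': array([ 0.126,  0.699,  0.123, -0.693]), 'force': array([ 0.02 , -0.154, -0.992]), 'moment': array([ 0.011, -0.007, -0.043]), 'width': 0.08916886497437349}
```

View pics/g3.png

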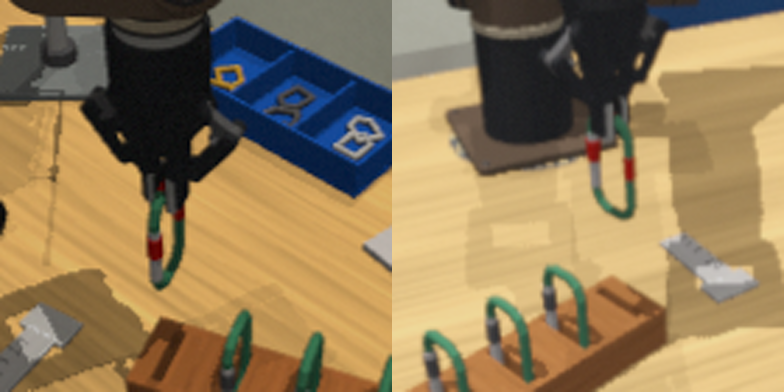

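View pics/w3.png

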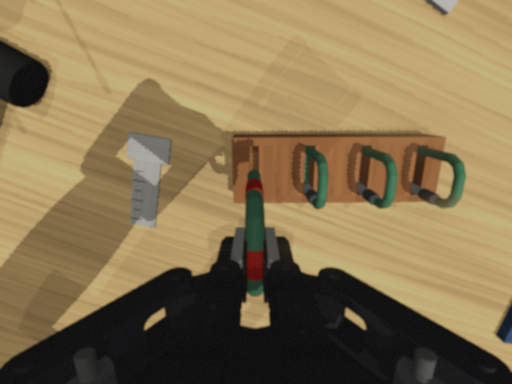

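```bash
cat > goal.py <<'E'
from h import *
P=np.array([498.2,276.,274.1]);Q=np.array([586.4,181.2,274.5])
F=(P+Q)/2; yf=(P-Q)/np.linalg.norm(P-Q)
xr=np.array([112.7,104.6,37.0]);xf=xr-yf*(xr@yf);xf/=np.linalg.norm(xf);zf=np.cross(xf,yf)
Rg=np.c_[-zf,xf,np.cross(-zf,xf)]
E
python3 - <<'E'
from goal import *
np.set_printoptions(precision=4,suppress=True)
d=pickle.load(open('s1.pkl','rb'));R,p=d['cmd']
R,p=apply(R,p,[0,0,0,.354,0,.004]);R,p=apply(R,p,[0,0,0,-.45,0,0]);print(p,F,xf,yf,zf)
W=F+zf*(31+120)
print(W)
# call A: up + turn part, yaw -69.7->-10, pos mid
Ra,pa=down(-9),np.array([490,60,400]);r=row(R,p,Ra,pa);print(r)
rr=np.round(r,3);R,p=apply(R,p,rr);
r=row(R,p,Rg,W);print(r)
rr=np.round(r,3);R,p=apply(R,p,rr);pickle.dump((R,p),open('cmd.pkl','wb'));print(p)
E
```

```text
[468.9608 -52.5851 228.925 ] [542.3 228.6 274.3] [0.7113 0.6628 0.2339] [-0.6812  0.7321 -0.0031] [-0.1733 -0.1572  0.9722]
[516.1273 204.8689 421.1088]
[-0.674   0.      0.     -0.5702 -0.3275 -0.1962]
[-0.5745  0.0663  0.1408 -0.0706  0.0109 -0.4902]
[516.1468 204.7916 421.225 ]
```

{"op": "servo_tool", "data": {"deltas": [[[-0.06,0,0,-0.06,-0.03,-0.02,0],[-0.15,0,0,-0.14,-0.08,-0.05,0],[-0.24,0,0,-0.23,-0.13,-0.08,0],[-0.33,0,0,-0.32,-0.18,-0.11,0],[-0.42,0,0,-0.41,-0.23,-0.14,0],[-0.51,0,0,-0.5,-0.28,-0.17,0],[-0.6,0,0,-0.55,-0.31,-0.19,0],[-0.674,0,0,-0.57,-0.327,-0.196,0]]]}}

```text
time: 4.8
eef_pos: [490.2, 60.8, 399.8]
ee_rot: [-0.461, -0.536, -0.461, 0.536]
force: [0.1, -0.3, -1.1]
width: 0.09
```

{"op": "servo_tool", "data": {"deltas": [[[-0.08,0.009,0.02,-0.01,0.002,-0.07,0],[-0.17,0.019,0.041,-0.02,0.003,-0.14,0],[-0.26,0.03,0.063,-0.032,0.005,-0.22,0],[-0.35,0.04,0.085,-0.043,0.007,-0.3,0],[-0.44,0.05,0.107,-0.054,0.008,-0.38,0],[-0.52,0.06,0.127,-0.064,0.01,-0.45,0],[-0.574,0.066,0.141,-0.071,0.011,-0.49,0],[-0.574,0.066,0.141,-0.071,0.011,-0.49,0]]]}}

```text
time: 5.6
eef_pos: [515.7, 205.2, 418.6]
ee_rot: [0.677, 0.355, 0.611, -0.205]
force: [-0.9, 0.3, -1.0]
width: 0.09
```

```bash
python3 - <<'E'
from workcell import env
from goal import *
np.set_printoptions(precision=3,suppress=True)
o=env.observe();s={n:env.snapshot(n) for n in ['wrist','side','scene']};s['o']=o
s['wrist']['R'],s['wrist']['t']=wristRt(s['wrist'],o)
pickle.dump(s,open('s4.pkl','wb'))
R,p=tool(o);print(o['time'],o['joint_pos'],p,o['width'],np.degrees(Rn.from_matrix(Rg.T@R).as_rotvec()),pickle.load(open('cmd.pkl','rb'))[1])
cv2.imwrite('pics/side4.png',s['side']['color']);cv2.imwrite('pics/scene4.png',s['scene']['color']);cv2.imwrite('pics/w4.png',s['wrist']['color'])
E
```

```text
5.6 [ 0.135 -0.184  1.745  0.135  1.391 -0.626] [515.682 205.241 418.599] 0.09010462162013634 [ 0.004  0.13  -0.199] [516.147 204.792 421.225]
```

View pics/side4.png

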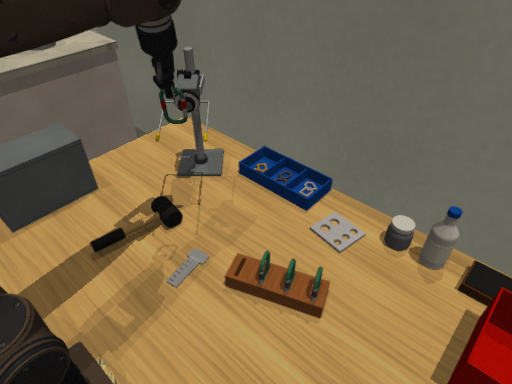

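View pics/scene4.png

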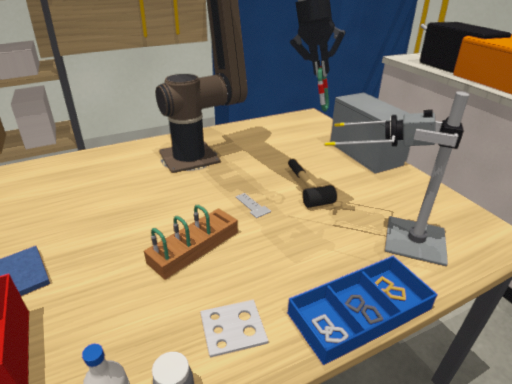

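View pics/w4.png

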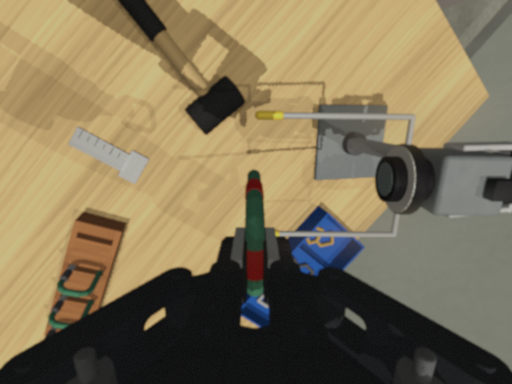

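```bash
python3 - <<'E'
from goal import *
np.set_printoptions(precision=2,suppress=True)
s=pickle.load(open('s4.pkl','rb'));R,p=tool(s['o'])
print(proj(s['wrist'],[P,Q]))
C=p+R@[30.7,0,0]
for k in ('side','scene'):
    print(k,proj(s[k],[p,C,C+R@[54,0,0]]))
    im=s[k]['color'];h=cv2.cvtColor(im,cv2.COLOR_BGR2HSV);m=cv2.inRange(h,(0,150,70),(8,255,255))|cv2.inRange(h,(172,150,70),(180,255,255))
    m[150:]=0
    n,l,st,c=cv2.connectedComponentsWithStats(m)
    for i in range(1,n):
        if 3<st[i,4]<200: print(k,st[i],c[i])
a=cv2.resize(s['side']['color'][80:150,145:215],None,fx=5.6,fy=5.6,interpolation=2)
b=cv2.resize(s['scene']['color'][50:120,285:355],None,fx=5.6,fy=5.6,interpolation=2)
cv2.imwrite('pics/c4.png',np.hstack([a,b]))
E
```

```text
[[255.79 116.15]
 [255.62 233.42]]
side [[170.12  96.  ]
 [172.49 106.23]
 [176.35 122.87]]
scene [[321.63  75.88]
 [323.2   88.44]
 [325.82 109.69]]
scene [318  79  10  14  78] [322.51  85.87]
```

View pics/c4.png

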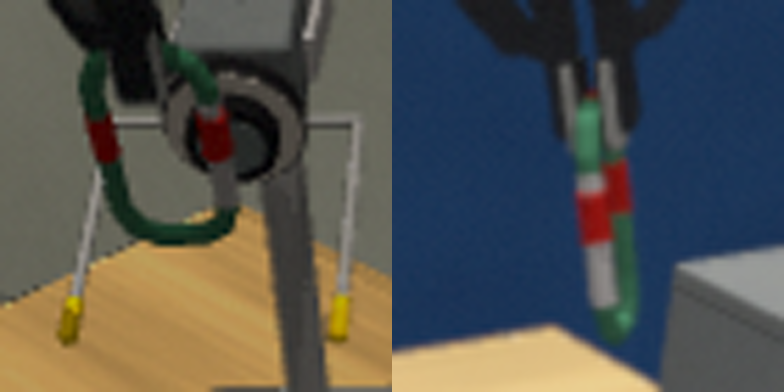

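```bash
python3 - <<'E'
from goal import *
np.set_printoptions(precision=2,suppress=True)
s=pickle.load(open('s4.pkl','rb'));R,p=tool(s['o'])
A=lambda u,v:((u+.5)/5.6-.5+145,(v+.5)/5.6-.5+80)
B=lambda u,v:((u+.5)/5.6-.5+285,(v+.5)/5.6-.5+50)
for n,a,b in [('spine',(103,139),(228,187)),('sleeve',(215,135),(202,217)),('bottom',(177,237),(226,332))]:
    X,e=tri([(s['side'],A(*a)),(s['scene'],B(*b))]);print(n,X,R.T@(X-p),e)
# nominal model overlay: loop centre line in tool frame
C=np.array([30.7,0,0])
t=np.array([[-49,0,-10],[-49,0,10],[-25,0,24],[25,0,24],[49,0,10],[49,0,-10],[25,0,-24],[-25,0,-24]])
for k,A0,nm in (('side',(145,80),'a'),('scene',(285,50),'b')):
    q=(proj(s[k],(C+t)@R.T+p)-A0)*5.6
    print(k,q.round(0).tolist())
E
```

```text
spine [505.35 226.02 395.16] [ 24.31   1.02 -22.27] [1.1, 1.1]
sleeve [537.72 189.54 396.09] [23.18  0.08 26.49] [0.2, 0.2]
bottom [529.08 216.7  339.07] [81.45 -1.19  0.68] [0.9, 0.9]
side [[108.0, 54.0], [157.0, 54.0], [200.0, 100.0], [219.0, 190.0], [196.0, 232.0], [152.0, 232.0], [110.0, 192.0], [86.0, 101.0]]
scene [[204.0, 97.0], [195.0, 108.0], [195.0, 173.0], [210.0, 288.0], [223.0, 331.0], [232.0, 316.0], [231.0, 255.0], [218.0, 144.0]]
```

```bash
python3 - <<'E'
from goal import *
np.set_printoptions(precision=4,suppress=True)
R,p=pickle.load(open('cmd.pkl','rb'))
T=F-Rg@[31.3,0,1.9];r=row(R,p,Rg,T);print(T,r)
R,p=apply(R,p,np.round(r,3));pickle.dump((R,p),open('cmd.pkl','wb'))
E
```

```text
[535.5806 225.072  304.7254] [ 0.0005  0.0003 -0.0001  0.3994 -0.     -0.0068]
```

{"op": "servo_tool", "data": {"deltas": [[[0,0,0,0.04,0,-0.007,0],[0,0,0,0.1,0,-0.007,0],[0,0,0,0.17,0,-0.007,0],[0,0,0,0.24,0,-0.007,0],[0,0,0,0.31,0,-0.007,0],[0,0,0,0.36,0,-0.007,0],[0,0,0,0.39,0,-0.007,0],[0,0,0,0.399,0,-0.007,0]]]}}

```text
time: 6.55
eef_pos: [535.3, 224.7, 303.3]
ee_rot: [0.678, 0.356, 0.61, -0.205]
force: [0.0, 0.8, 0.1]
width: 0.089
```

{"op": "servo_tool", "data": {"deltas": [[[0,0,0,0,0,0,0],[0,0,0,0,0,0,0],[0,0,0,0,0,0,0],[0,0,0,0,0,0,0],[0,0,0,0,0,0,0]]]}}

```text
time: 7.05
eef_pos: [535.8, 224.8, 305.4]
ee_rot: [0.678, 0.357, 0.609, -0.204]
force: [-0.8, -0.2, -0.7]
width: 0.092
```

```bash
cat > look.py <<'E'
from workcell import env
from goal import *
import sys
tag=sys.argv[1]
np.set_printoptions(precision=3,suppress=True)
o=env.observe();s={n:env.snapshot(n) for n in ['wrist','side','scene']};s['o']=o
s['wrist']['R'],s['wrist']['t']=wristRt(s['wrist'],o)
pickle.dump(s,open(f's{tag}.pkl','wb'))
R,p=tool(o);print(o['time'],o['joint_pos'],p,o['width'],o['force'],np.degrees(Rn.from_matrix(Rg.T@R).as_rotvec()),pickle.load(open('cmd.pkl','rb'))[1])
print('centre in focus frame',np.c_[xf,yf,zf].T@(p+R@[31.3,0,1.9]-F))
a=cv2.resize(s['side']['color'][90:160,145:215],None,fx=5.6,fy=5.6,interpolation=2)
b=cv2.resize(s['scene']['color'][90:160,300:370],None,fx=5.6,fy=5.6,interpolation=2)
cv2.imwrite(f'pics/c{tag}.png',np.hstack([a,b]));cv2.imwrite(f'pics/w{tag}.png',s['wrist']['color'])
E
python3 look.py 5
```

```text
7.05 [ 0.168 -0.092  1.862  0.137  1.173 -0.622] [535.764 224.816 305.422] 0.09188126322592659 [-0.785 -0.216 -0.74 ] [ 0.036 -0.069  0.052] [535.51  225.107 304.843]
centre in focus frame [ 0.151 -0.352  0.688]
```

View pics/c5.png

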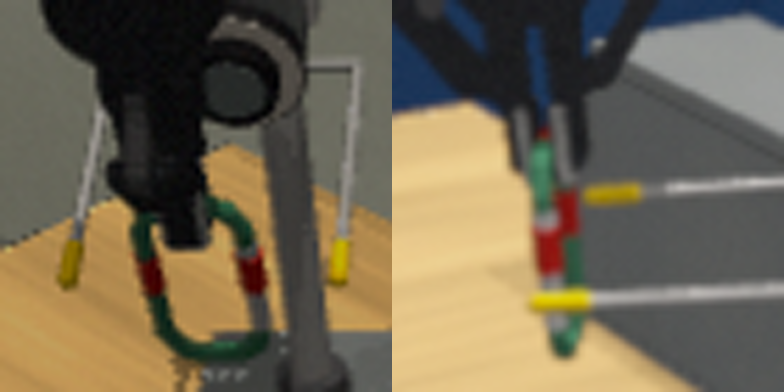

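View pics/w5.png

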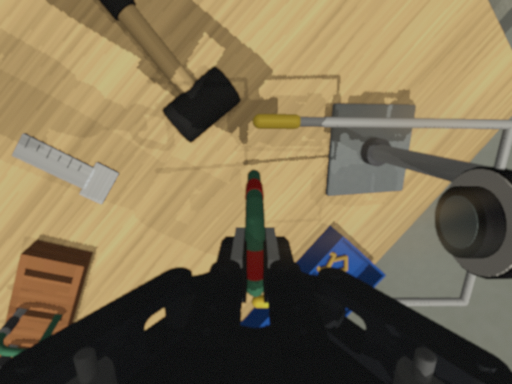

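```bash
python3 - <<'E'
from goal import *
np.set_printoptions(precision=2,suppress=True)
s=pickle.load(open('s5.pkl','rb'));R,p=tool(s['o'])
A=lambda u,v:((u+.5)/5.6-.5+145,(v+.5)/5.6-.5+90)
B=lambda u,v:((u-392+.5)/5.6-.5+300,(v+.5)/5.6-.5+90)
f0=np.c_[xf,yf,zf]
pts={}
for n,a,b,w in [('spine',(150,274),(568,215),None),('sleeve',(253,271),(549,251),None),('bottom',(215,353),(566,350),None),('P',(66,287),(585,195),(256,121)),('Q',(338,284),(532,300),None)]:
    ob=[(s['side'],A(*a)),(s['scene'],B(*b))]
    if w: ob.append((s['wrist'],w))
    X,e=tri(ob);pts[n]=X;print(n,X,'tool',R.T@(X-p),'focus',f0.T@(X-F),e)
print(proj(s['wrist'],[P,P+xf*158,Q,Q+xf*158]))
print(proj(s['side'],[P,P+xf*158,Q,Q+xf*158]), A(106,70),A(358,66))
im=s['scene']['color'];crop(im,310,100,440,160,6,'pics/r5.png')
crop(s['wrist']['color'],240,90,512,310,2.9,'pics/r5w.png')
print(proj(s['scene'],[P,P+xf*158,Q,Q+xf*158]))
E
```

```text
spine [525.52 246.38 280.26] tool [ 26.05   1.08 -22.88] focus [ 1.24 24.43  5.91] [0.1, 0.1]
sleeve [558.94 210.41 281.84] tool [24.71  1.42 26.24] focus [  1.55 -24.68   7.31] [0.5, 0.5]
bottom [549.81 237.2  224.59] tool [82.97 -0.79  0.15] focus [ -0.59   1.34 -50.98] [2.1, 2.1]
P [497.91 277.75 273.69] tool [ 32.53   0.66 -64.68] focus [ 0.85 66.22 -0.62] [0.7, 0.6, 0.2]
Q [586.24 181.87 274.5 ] tool [32.14  0.22 65.69] focus [  0.33 -64.14  -0.08] [1.3, 1.3]
[[254.33 123.59]
 [508.7  124.65]
 [254.43 302.01]
 [463.76 300.52]]
[[156.72 140.67]
 [164.12 101.73]
 [204.94 139.94]
 [208.18 101.1 ]] (163.51785714285714, 102.08928571428572) (208.51785714285717, 101.375)
[[333.54 124.61]
 [394.66 120.62]
 [324.09 143.66]
 [392.44 140.45]]
```

View pics/r5.png

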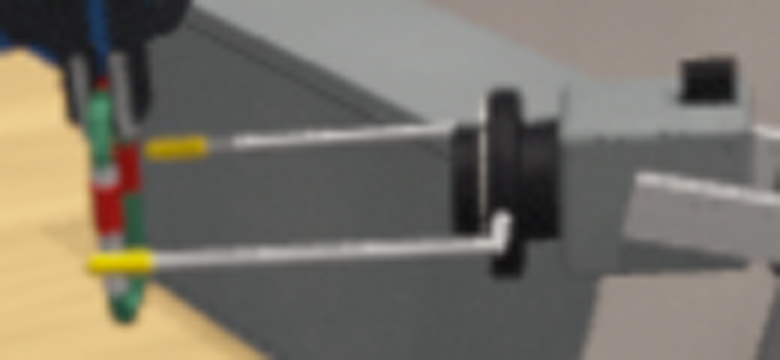

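View pics/r5w.png

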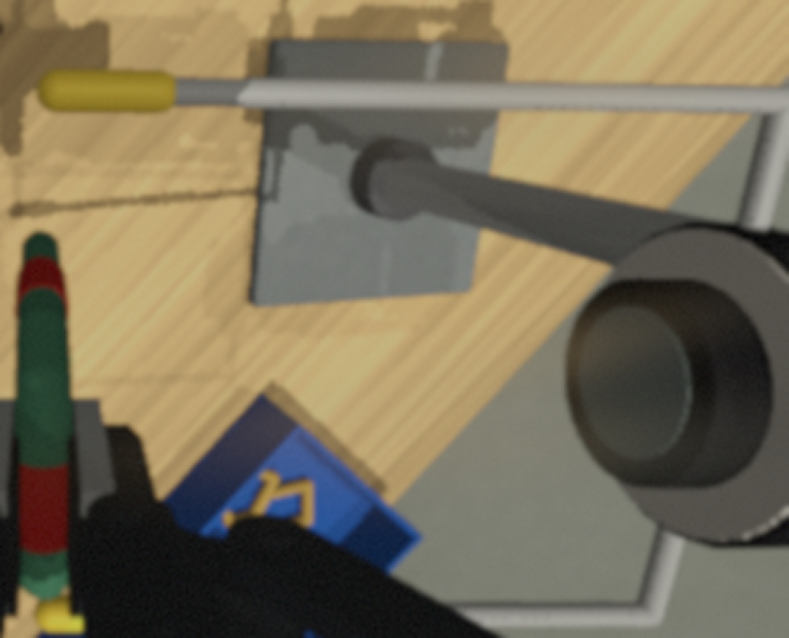

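```bash
python3 - <<'E'
from goal import *
np.set_printoptions(precision=2,suppress=True)
s=pickle.load(open('s5.pkl','rb'));R,p=tool(s['o'])
C=np.array([31.3,0,1.9])
t=np.array([[-49,0,-10],[-49,0,10],[-25,0,-24],[0,0,-24],[25,0,-24],[40,0,-18],[49,0,-10]])
print(proj(s['wrist'],(C+t)@R.T+p))
print(proj(s['wrist'],(C+t+[0,1,0])@R.T+p)[:,0])
im=s['wrist']['color'];h=cv2.cvtColor(im,cv2.COLOR_BGR2HSV)
m=cv2.inRange(h,(0,120,50),(8,255,255))|cv2.inRange(h,(172,120,50),(180,255,255))|cv2.inRange(h,(65,100,30),(90,255,255))
for v in range(170,296,8):
    x=np.where(m[v,235:275])[0]
    if len(x): print(v,(x.min()+x.max())/2+235,len(x))
E
```

```text
[[254.62 243.35]
 [254.61 278.17]
 [254.63 201.  ]
 [254.62 188.52]
 [254.62 178.95]
 [254.62 181.58]
 [254.61 188.09]]
[256.64 256.54 256.4  256.16 255.98 255.88 255.82]
186 254.0 15
194 253.5 12
202 254.0 13
210 254.5 14
218 254.0 15
226 254.5 16
234 254.5 18
242 255.5 10
250 247.0 1
258 255.0 17
266 255.0 17
274 254.5 16
282 254.5 12
290 254.5 16
```

{"op": "servo_tool", "data": {"deltas": [[[0,0,0,0,0,-0.002,0],[0,0,0,0,0,-0.002,0],[0,0,0,0,0,-0.002,0],[0,0,0,0,0,-0.002,0],[0,0,0,0,0,-0.002,0],[0,0,0,0,0,-0.002,0]]]}}

```text
time: 7.8
eef_pos: [535.2, 225.2, 304.8]
ee_rot: [0.678, 0.356, 0.609, -0.205]
force: [0.5, 0.3, -1.6]
width: 0.091
```

```bash
python3 look.py 6; python3 -c "
from workcell import env
print(env.observe()['qvel'])"
```

```text
7.8 [ 0.169 -0.092  1.863  0.136  1.173 -0.621] [535.238 225.242 304.838] 0.09132945084747005 [ 0.537  0.26  -1.589] [ 0.043 -0.039  0.007] [535.51  225.107 304.843]
centre in focus frame [-0.102  0.336  0.143]
[ 0.00079885  0.00106652 -0.00132637 -0.00139638 -0.00117027  0.00024673]
```

View pics/c6.png

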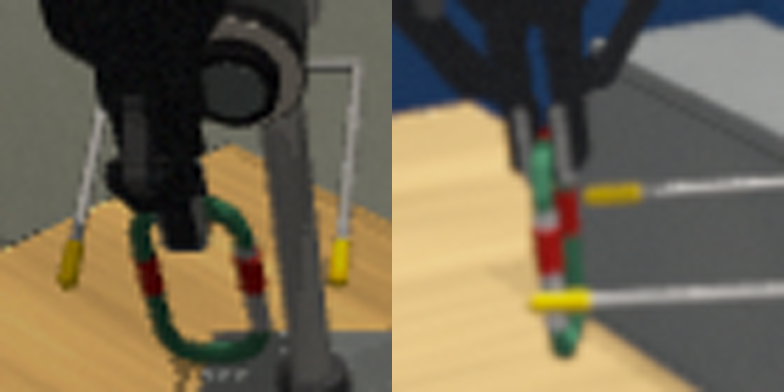

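The carabiner is centred between the tips: in the side view, tips at (66,287) and (338,284), loop in the middle. It is steady, so I'm handing in.

```bash
python3 -c "
from workcell import env
print(env.job_done())"
```

```text
the job is handed in; nothing more can be done
None
```

I took the red-taped carabiner out of the end pocket by its top bar and carried it to the inspection camera. I handed the job in at about 8 s with the gripper still holding it in the air between the yellow tips.

**Position:** By the arm's measured pose and my estimate of where the carabiner sits in the gripper, its middle was within about 0.4 mm of the midpoint between the tips. Re-measuring the tips and the carabiner in the pictures agreed to about 1–2 mm, which is the limit of the camera calibration.

**Orientation:** The tool was within 0.1° of the orientation I worked out for the lens. The wrist view suggested the carabiner sat up to about 1° off in the grip. The side and scene views together gave about 2° of tilt, but from a poor fit (2 mm residual). They also suggested up to 1.6° of lean in its own plane. I left these uncorrected as within measuring error.

**Contact:** The joints were still and the wrist force was under 2 N, about the weight of the carabiner. In the pictures I saw no contact with the rods or camera, and nothing else looked moved, though I did not re-measure the other items.

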